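# Stand the big-headed seal on its display stand

### The arm

A 7-joint arm with a two-finger parallel gripper is mounted at the origin on the work surface. World frame = base frame: x ahead of the robot, y to its left, z up, the work surface at z = 0. Lengths are in m, angles in rad, forces in N, time in s.
With the tool pointing down it reaches from about 0.425 to 0.95 m from the base axis. Payload 4.7 kg.
Tool frame: the origin (TCP) lies midway between the tips of the shut fingers; the grasp point (between the pads) lies 19 mm behind it (grip_point_offset is the distance from the TCP to the grasp point, in m); x points along the fingers, y is the direction in which the jaws open and shut, and the axes are right-handed (so a half turn about x gives the same grasp; the last joint's range is limited). The gripper opens to 85 mm and grips with 20 to 120 N. Pads are 22 mm wide; open, the fingers measure 114 mm over their backs; the gripper's body (76 mm by 85 mm) begins 54 mm behind the grasp point. The pads swing forward as they close: fully open they stand 13 mm farther back than shut.
Start: joints at [1.135, 0.469, -0.049, 1.532, 0.024, 1.141, -0.082], TCP at [0.267, -0.62, 0.231] pointing down, gripper open.
Joint ranges: [-2.59, 2.59], [-0.33, 1.99], [-1.39, 1.29], [0.1, 2.45], [-1.04, 4.18], [0.21, 1.99], [-2.66, 2.66]. Speed limits (rad/s): [2.57, 2.57, 3.14, 3.14, 3.14, 3.14, 3.14].

### API

Orientations are given as a unit quaternion [x, y, z, w].
In Python, from station import sense, read_camera, camera_params, hand_in, grip_point_offset gives the robot as it stands.
- The arm moves only by the tool drive_tool, never from a script. Its argument "commands" is a list of rows, each an object of numbers: "tx", "ty", "tz": the shift along the world's x, y, z in cm; "ax", "ay", "az": the turn, a rotation vector about the world's x, y, z in degrees; "gripper": the opening, from 0 (shut) to 1 (fully open). A call has 1 to 10 rows; each row shifts and turns the commanded pose from where the row before left it; what a row does not reach is not made up. A row lasts 1/10 s, in which the tool goes at most 50 mm and 8.59 degrees, less where a joint would pass 70% of its speed; a pose out of reach is approached as far as the arm can. A call is refused whole if a number of a shift passes 5 or a number of a turn 8.59, either way. A call with a gripper value outside its range is refused whole. The fingers move at their own pace and stop on an object; "newtons" is the grip in N (left out, the last holds). Time passes only in rows, so rows that do not move let the fingers close. It gives the time, the measured TCP pose, the force and the opening at its end, in the units of the state.
- sense(): the state, without advancing time (a new reading comes with each control period).
- read_camera(name): name is "scene" or "top"; returns the picture (420x560x3 uint8, red, green, blue); there is no depth.
- camera_params(name): a dict with "fx", "fy", "cx", "cy" (pixels), "k1" (the pictures are not rectified: a ray, as slopes to the right and down, at radius r is drawn at 1 + k1 r^2 times it, then the intrinsics apply), "rvec" (rotation vector, rad) and "tvec" (3), from world to camera coordinates, as OpenCV has them. Camera axes: x right, y down, z forward; pixel columns grow to the right and rows downward; lengths in m; the calibration is good to about 2 mm. A picture is of the moment at which its call begins. camera_params takes no time and is no camera call.
- hand_in(): hands the job in, once; it reports no verdict.
The state is a dict: "t": time; "joint_pos": joint angles; "dq": joint speeds; "tau": joint torques, N m; "position": TCP position; "tool_rot": TCP orientation; "contact_force": force on the tool from outside, world axes, zero at the start; "ft_torque": the same for the moment, N m; "opening": finger opening in m.
Only numpy, scipy, OpenCV 4.12 (cv2) and the standard library are available. Lean on these libraries where they do the work, as an engineer would, in place of code of your own. Each camera call takes 0.05 s, during which the arm holds its last target.

### The job

Take the big-headed seal (wide round head on a thin square shaft) out of the wooden seal holder and stand it upright in the middle of the empty square wooden stand. It is top-heavy: lower it until its foot rests on the stand, let go slowly without dropping it, back off and see that it stays still for two seconds. Do not tip it over, and leave the other two seals in the holder.

Things in the scene. Friction and masses are not known exactly. Their poses are not given: they have to be found in the camera images.
- seal_mid (a point): Big-headed stone seal, 120 mm tall, 0.28 kg: square shaft 24 x 24 mm, above it a round head 44 mm in diameter with upright sides from 74 to 110 mm above the flat foot (grip there). Point: on its axis half-way up, 60 mm above the foot; z points up to the head. Centre of mass 72 mm above the foot. It starts upright in a well of the holder, foot 10 mm above the table; lift straight up.
- stand_top (a point): Empty square stand of dark wood, 66 x 66 mm, 30 mm high, fixed. Point: centre of its flat top, 30 mm above the table; z up, x and y along its edges. A like stand nearby carries a white water cup 36 mm high and is not the one.
- straight_mid (a point): Bystander: plain straight square seal, 24 x 24 x 110 mm, no head, same stone, top 120 mm above the table (lift past it). Point: half-way up, z up. The three seals stand in any order in the wells (28 mm square, 14 mm deep, 85 mm apart in a row) of a dark wooden holder, 70 x 260 x 24 mm, fixed to the table.
- short_mid (a point): Bystander in the same row of the holder: short seal, 24 x 24 mm with a small round top, 68 mm tall, same stone. Point: half-way up, z up.

How it is judged:
By the outcome, as a careful person would: the job done as asked, in the order asked, and still so for the second after the job is handed in, with the robot touching nothing.
It also fails if it takes over 54 s, if anything falls off the work surface, if the arm or the gripper's body presses on something with over 40 N, if the wrist force passes 120 N, or if a joint passes its speed limit or range.

## Working session

There is one attempt and no reset: what is moved stays moved. The work goes in short steps, Python scripts to look and compute and a tool call to move; the robot and the scene stay as the last step left them, time stands still between calls to the robot, and variables do not carry over. Pictures are saved under pics/ and viewed, and the job is handed in when it is done.

Besides the shell and the picture viewer there is one more tool, called after "Request:" as name(argument=value, ...), one argument or row to a line, values as JSON. drive_tool: Moves the arm, as the interface text tells. Its arguments: {"type":"object","properties":{"commands":{"type":"array"},"newtons":{"type":"number"}},"required":["commands"]}

```bash
mkdir -p pics; ls; python3 - <<'E'
from station import *
import cv2
print(sense())
print(grip_point_offset if not callable(grip_point_offset) else grip_point_offset())
for n in("scene","top"):
    print(n,camera_params(n))
    cv2.imwrite(f"pics/{n}0.png",read_camera(n)[:,:,::-1])
E
```

```text
pics
{'t': 0.0, 'joint_pos': array([ 1.13512574,  0.46946854, -0.04861549,  1.53369158,  0.02410541,
        1.14100133, -0.08234058]), 'dq': array([-0.00033808,  0.00138417,  0.00056855, -0.00090178, -0.00135862,
        0.00083927, -0.00027778]), 'tau': array([-6.93965580e-05, -5.10299277e+01, -4.65846271e-02, -2.37715262e+01,
        1.06585844e-02,  7.42311822e-03,  2.88802134e-06]), 'position': array([ 0.26684885, -0.61937611,  0.23024421]), 'tool_rot': array([-0.69236575, -0.14351089,  0.69269629, -0.14214833]), 'contact_force': array([-0.05704547, -0.55856312,  0.21527718]), 'ft_torque': array([0.06136489, 0.00875988, 0.02989889]), 'opening': 0.0853007361815994}
0.0187
scene {'fx': 400.9762690769704, 'fy': 400.9762690769704, 'cx': 278.8819325187958, 'cy': 209.7412836045287, 'k1': 0.04000325055700295, 'rvec': array([ 1.50276381,  1.94973966, -0.90827635]), 'tvec': array([ 0.12928853, -0.29030588,  1.34955611])}
top {'fx': 378.8942473257917, 'fy': 378.8942473257917, 'cx': 285.02578030812276, 'cy': 206.33376306564287, 'k1': -0.04222269279822178, 'rvec': array([ 2.1779307 , -2.20032125,  0.08789866]), 'tvec': array([0.03817458, 0.53384413, 0.73026246])}
```

View pics/scene0.png

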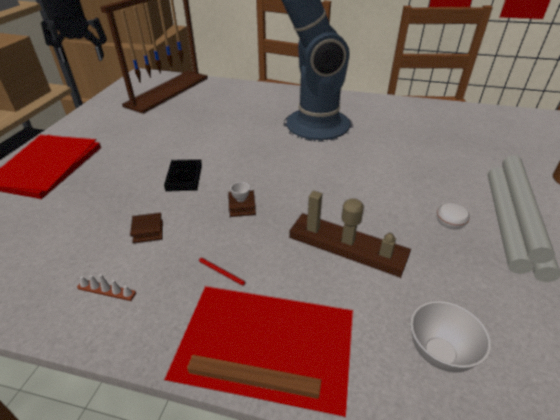

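View pics/top0.png

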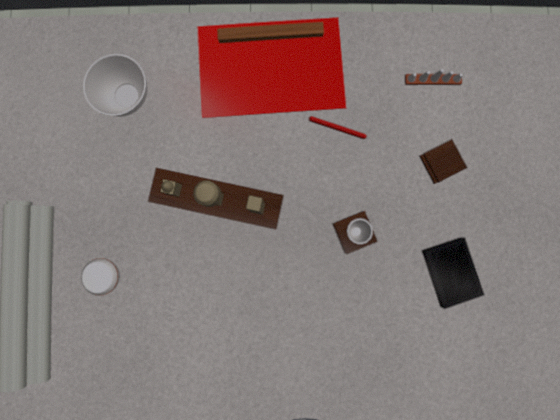

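```bash
cat > h.py <<'E'
import numpy as np, cv2
from station import *
def ray(n,uv):
    p=camera_params(n); R,_=cv2.Rodrigues(p["rvec"]); t=np.asarray(p["tvec"])
    d=(np.atleast_2d(uv).astype(float)-[p["cx"],p["cy"]])/[p["fx"],p["fy"]]
    u=d.copy()
    for _ in range(30): u=d/(1+p["k1"]*(u**2).sum(1,keepdims=True))
    return -R.T@t, np.c_[u,np.ones(len(u))]@R
def plane(n,uv,z):
    c,d=ray(n,uv); return c+d*((z-c[2])/d[:,2:3])
def proj(n,P):
    p=camera_params(n); R,_=cv2.Rodrigues(p["rvec"]); 
    q=np.atleast_2d(P)@R.T+p["tvec"]; s=q[:,:2]/q[:,2:]
    s=s*(1+p["k1"]*(s**2).sum(1,keepdims=True))
    return s*[p["fx"],p["fy"]]+[p["cx"],p["cy"]]
def tri(a,b):
    (c1,d1),(c2,d2)=ray("top",a),ray("scene",b)
    A=np.c_[d1[0],-d2[0]]; s=np.linalg.lstsq(A,c2-c1,rcond=None)[0]
    x,y=c1+s[0]*d1[0],c2+s[1]*d2[0]
    return (x+y)/2,np.linalg.norm(x-y)
E
python3 - <<'E'
from h import *
for n in("scene","top"): print(n,ray(n,[280,210]))
print("tcp", proj("scene",[.267,-.62,.231]),proj("top",[.267,-.62,.231]))
for nm,uv,z in (("holder",[215,198],.024),("stand",[443,161],.03),("cupstand",[355,232],.03),("head",[207,192],.12)): print(nm,plane("top",uv,z))
a=cv2.imread("pics/top0.png"); b=cv2.imread("pics/scene0.png")
def crop(im,x,y,w,h,s): return cv2.resize(im[y:y+h,x:x+w],None,fx=s,fy=s,interpolation=cv2.INTER_CUBIC)
cv2.imwrite("pics/c1.png",crop(a,140,160,150,75,5))
cv2.imwrite("pics/c2.png",crop(b,280,180,140,100,5))
cv2.imwrite("pics/c3.png",np.hstack([crop(a,410,130,64,64,6),crop(b,115,195,64,64,6)]))
E
```

```text
scene (array([1.21059426, 0.18860163, 0.6489882 ]), array([[-0.73858001, -0.19449546, -0.64550699]]))
top (array([0.48068543, 0.03951801, 0.76623101]), array([[ 0.06192462,  0.00427567, -0.99820671]]))
tcp [[84.15152823 64.78048314]] [[723.91445877 369.85871076]]
holder [[0.55164652 0.17032297 0.024     ]]
stand [[ 0.62065712 -0.28222053  0.03      ]]
cupstand [[ 0.4820206 -0.1027517  0.03     ]]
head [[0.55294081 0.16717715 0.12      ]]
```

View pics/c1.png

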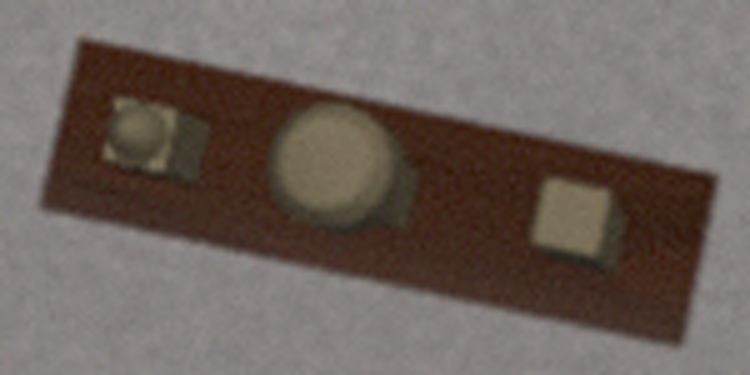

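View pics/c2.png

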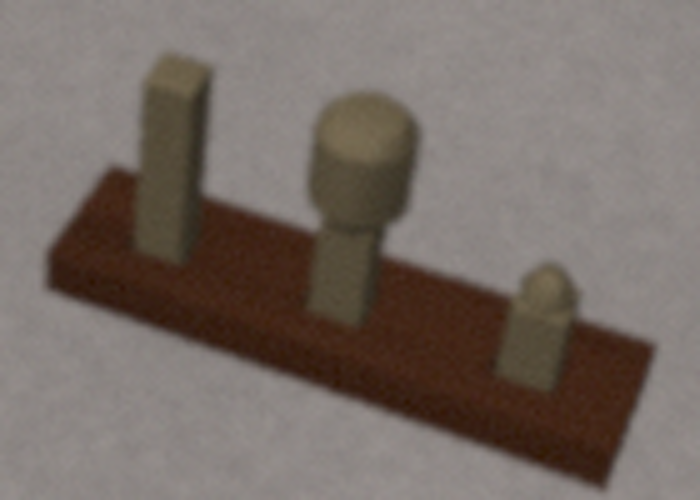

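View pics/c3.png

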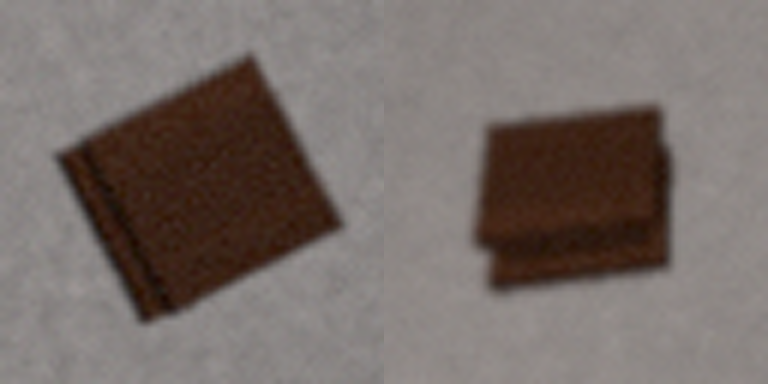

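```bash
python3 - <<'E'
from h import *
def im(pts,x0,y0,s): return (np.array(pts)+.5)/s-.5+[x0,y0]
def quad(n,pts,z,nm):
    P=plane(n,pts,z); e=np.roll(P,-1,0)-P
    print(nm,n,P[:,:2].round(4).tolist(),"c",P.mean(0).round(4),"len",np.linalg.norm(e,axis=1).round(4),"ang",np.degrees(np.arctan2(e[:,1],e[:,0])).round(1))
quad("top",im([(85,148),(252,57),(342,225),(175,312)],410,130,6),.03,"stand")
quad("top",im([(60,155),(252,57),(342,225),(145,322)],410,130,6),.03,"standouter")
quad("scene",im([(490-384,127),(660-384,105),(662-384,220),(478-384,245)],115,195,6),.03,"stand")
quad("top",im([(80,38),(717,175),(682,345),(42,208)],140,160,5),.024,"holder")
quad("scene",im([(113,165),(655,345),(605,487-40),(50,255)],280,180,5),.024,"holder")
quad("top",im([(540,178),(612,190),(604,258),(532,245)],140,160,5),.12,"straight")
# head top view contour: ellipse center guess and radius
for z in(.12,.13,.084):
  P=plane("top",im([(333,163),(270,163),(398,163),(333,100),(333,226)],140,160,5),z); print("head",z,P[0].round(4),np.linalg.norm(P[1]-P[2]).round(4),np.linalg.norm(P[3]-P[4]).round(4))
# scene view cylinder centre mid height
P=tri(im([(333,163)],140,160,5),im([(365,150)],280,180,5)); print(P)
print(plane("scene",im([(365,95)],280,180,5),.13))
# predictions
a=plane("top",im([(333,163)],140,160,5),.12)[0]
print(a)
for z in(.024,.084,.12,.13): print(z,((proj("scene",[a[0],a[1],z])-[280,180])*5).round(1))
for z in(.024,.084,.12,.13): print(z,((proj("top",[a[0],a[1],z])-[140,160])*5).round(1))
E
```

```text
stand top [[0.6344, -0.2439], [0.665, -0.3018], [0.6082, -0.3296], [0.5795, -0.2718]] c [ 0.6218 -0.2868  0.03  ] len [0.0654 0.0632 0.0645 0.0616] ang [ -62.2 -153.9  116.4   27. ]
standouter top [[0.6321, -0.2354], [0.665, -0.3018], [0.6082, -0.3296], [0.5762, -0.2616]] c [ 0.6204 -0.2821  0.03  ] len [0.0741 0.0632 0.0751 0.0617] ang [ -63.7 -153.9  115.2   25.2]
stand scene [[0.61, -0.3276], [0.5813, -0.27], [0.6414, -0.2379], [0.6706, -0.2969]] c [ 0.6259 -0.2831  0.03  ] len [0.0643 0.0681 0.0658 0.0679] ang [ 116.5   28.1  -63.7 -153.2]
holder top [[0.6142, 0.2887], [0.557, 0.0365], [0.4904, 0.0509], [0.5467, 0.3027]] c [0.5521 0.1697 0.024 ] len [0.2586 0.0682 0.2581 0.069 ] ang [-102.8  167.8   77.4  -11.7]
holder scene [[0.4914, 0.0542], [0.549, 0.3054], [0.614, 0.2865], [0.5602, 0.0399]] c [0.5537 0.1715 0.024 ] len [0.2578 0.0677 0.2525 0.0703] ang [  77.1  -16.2 -102.3  168.2]
straight top [[0.5467, 0.0975], [0.5424, 0.0729], [0.5191, 0.0758], [0.5237, 0.1004]] c [0.533  0.0866 0.12  ] len [0.025  0.0235 0.025  0.0231] ang [-100.1  173.    79.2   -7. ]
head 0.12 [0.5526 0.1685 0.12  ] 0.044 0.0435
head 0.13 [0.5515 0.1666 0.13  ] 0.0433 0.0428
head 0.084 [0.5566 0.1757 0.084 ] 0.0464 0.0459
(array([0.55371869, 0.171358  , 0.10917829]), np.float64(0.0012881191373296662))
[[0.54342375 0.16836781 0.13      ]]
[0.55261008 0.16854995 0.12      ]
0.024 [[333.4 291.9]]
0.084 [[348.3 190.7]]
0.12 [[358.  125.4]]
0.13 [[360.7 106.6]]
0.024 [[379.5 187.5]]
0.084 [[350.8 171.8]]
0.12 [[331. 161.]]
0.13 [[325.1 157.8]]
```

```bash
python3 - <<'E'
from h import *
from scipy.spatial.transform import Rotation as R
s=sense(); print(R.from_quat(s["tool_rot"]).as_matrix().round(3))
M=R.from_quat(s["tool_rot"]).as_matrix(); print("jaw az",np.degrees(np.arctan2(M[1,1],M[0,1])))
print("rack base",plane("scene",[(125,103),(150,108),(208,77),(190,72)],0).round(3).tolist())
print("rack top at z .3?",plane("scene",[(105,8),(150,0)],.3).round(3).tolist())
print(proj("scene",[[.267,-.62,z] for z in(.231,.3,.4)]))
E
```

```text
[[-0.001  0.396 -0.918]
 [ 0.002 -0.918 -0.396]
 [-1.    -0.002  0.   ]]
jaw az -66.68965932223225
rack base [[0.028, -0.704, 0.0], [0.041, -0.598, 0.0], [-0.274, -0.507, 0.0], [-0.303, -0.599, 0.0]]
rack top at z .3? [[-0.021, -0.718, 0.3], [-0.155, -0.631, 0.3]]
[[84.15152823 64.78048314]
 [75.51460273 38.51878916]
 [61.40655909 -4.06875026]]
```

Request:
drive_tool(
  commands=[
    {"tx": 1, "ty": 2, "az": 1},
    {"tx": 2, "ty": 4, "az": 3},
    {"tx": 2.5, "ty": 4, "az": 3},
    {"tx": 2.5, "ty": 4, "az": 3},
    {"tx": 2.5, "ty": 4, "az": 3},
    {"tx": 2.5, "ty": 4, "az": 3},
    {"tx": 2.5, "ty": 4, "az": 3},
    {"tx": 2.5, "ty": 4, "az": 3},
    {"tx": 2.5, "ty": 4, "az": 3},
    {"tx": 2.5, "ty": 4, "az": 3},
  ],
)

```text
$.commands[0]: bad value
```

Request:
drive_tool(
  commands=[
    {"tx": 1, "ty": 2, "tz": 0, "ax": 0, "ay": 0, "az": 1, "gripper": 1},
    {"tx": 2, "ty": 4, "tz": 0, "ax": 0, "ay": 0, "az": 3, "gripper": 1},
    {"tx": 2.5, "ty": 4, "tz": 0, "ax": 0, "ay": 0, "az": 3, "gripper": 1},
    {"tx": 2.5, "ty": 4, "tz": 0, "ax": 0, "ay": 0, "az": 3, "gripper": 1},
    {"tx": 2.5, "ty": 4, "tz": 0, "ax": 0, "ay": 0, "az": 3, "gripper": 1},
    {"tx": 2.5, "ty": 4, "tz": 0, "ax": 0, "ay": 0, "az": 3, "gripper": 1},
    {"tx": 2.5, "ty": 4, "tz": 0, "ax": 0, "ay": 0, "az": 3, "gripper": 1},
    {"tx": 2.5, "ty": 4, "tz": 0, "ax": 0, "ay": 0, "az": 3, "gripper": 1},
    {"tx": 2.5, "ty": 4, "tz": 0, "ax": 0, "ay": 0, "az": 3, "gripper": 1},
    {"tx": 2.5, "ty": 4, "tz": 0, "ax": 0, "ay": 0, "az": 3, "gripper": 1},
  ],
  newtons=40,
)

```text
t: 1.1
position: [0.4975, -0.2382, 0.2312]
tool_rot: [-0.637, -0.307, 0.637, -0.307]
contact_force: [0.2, -0.3, 0.6]
opening: 0.0851
```

Request:
drive_tool(
  commands=[
    {"tx": 0.6, "ty": 4.5, "tz": 0, "ax": 0, "ay": 0, "az": 3, "gripper": 1},
    {"tx": 0.6, "ty": 4.5, "tz": 0, "ax": 0, "ay": 0, "az": 3, "gripper": 1},
    {"tx": 0.6, "ty": 4.5, "tz": 0, "ax": 0, "ay": 0, "az": 3, "gripper": 1},
    {"tx": 0.6, "ty": 4.5, "tz": 0, "ax": 0, "ay": 0, "az": 3, "gripper": 1},
    {"tx": 0.6, "ty": 4.5, "tz": 0, "ax": 0, "ay": 0, "az": 3, "gripper": 1},
    {"tx": 0.6, "ty": 4.5, "tz": 0, "ax": 0, "ay": 0, "az": 3, "gripper": 1},
    {"tx": 0.6, "ty": 4.5, "tz": 0, "ax": 0, "ay": 0, "az": 3, "gripper": 1},
    {"tx": 0.6, "ty": 4.5, "tz": 0, "ax": 0, "ay": 0, "az": 3, "gripper": 1},
    {"tx": 0.6, "ty": 3.5, "tz": 0, "ax": 0, "ay": 0, "az": 2, "gripper": 1},
    {"tx": 0.2, "ty": 1.5, "tz": 0, "ax": 0, "ay": 0, "az": 0, "gripper": 1},
  ],
)

```text
t: 2.1
position: [0.5524, 0.1745, 0.2312]
tool_rot: [0.551, 0.444, -0.551, 0.442]
contact_force: [-1.4, 0.0, -0.4]
opening: 0.0852
```

```bash
python3 - <<'E'
from h import *
from scipy.spatial.transform import Rotation as R
for n in("scene","top"): cv2.imwrite(f"pics/{n}1.png",read_camera(n)[:,:,::-1])
s=sense(); print(s["position"],s["joint_pos"].round(2)); M=R.from_quat(s["tool_rot"]).as_matrix(); print(M.round(3),"jaw az",np.degrees(np.arctan2(M[1,1],M[0,1])))
E
```

```text
[0.55255796 0.17235114 0.23096936] [ 0.07  0.37 -0.58  1.74  0.22  1.09 -0.8 ]
[[-0.001  0.976 -0.216]
 [ 0.001 -0.216 -0.976]
 [-1.    -0.001 -0.001]] jaw az -12.484463780397403
```

View pics/scene1.png

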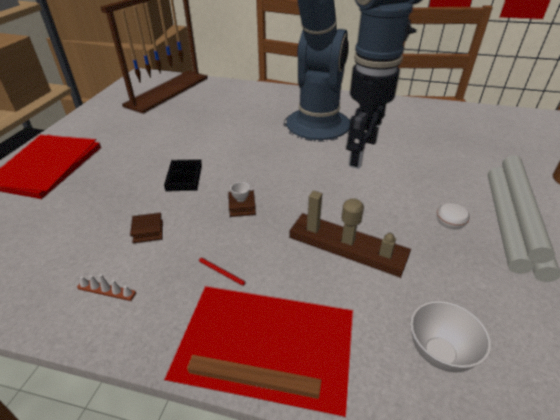

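View pics/top1.png

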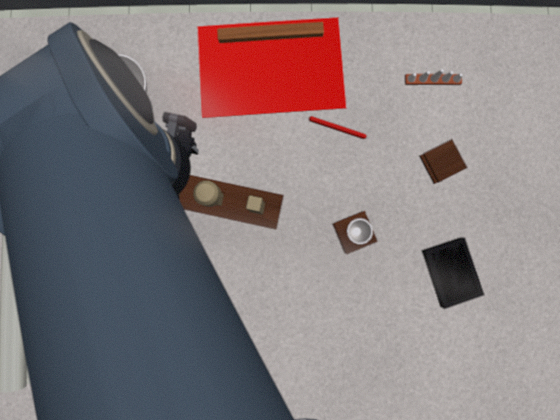

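```bash
python3 - <<'E'
from h import *
a=cv2.imread("pics/top1.png"); b=cv2.imread("pics/scene1.png")
def crop(im,x,y,w,h,s):
    o=cv2.resize(im[y:y+h,x:x+w],None,fx=s,fy=s,interpolation=cv2.INTER_CUBIC); return np.clip(o*1.8,0,255).astype(np.uint8)
cv2.imwrite("pics/d.png",np.hstack([crop(a,150,95,60,120,5),crop(b,325,70,90,120,5)]))
c=np.array([.5526,.1724]); j=np.array([.976,-.216])
for n,o in(("top",[150,95]),("scene",[325,70])):
  for k in(-.0425,0,.0425):
    P=[*(c+k*j),.244]; print(n,k,((proj(n,P)[0]-o+.5)*5-.5).round(), ((proj(n,[P[0],P[1],.10])[0]-o+.5)*5-.5).round())
E
```

```text
top -0.0425 [146. 589.] [257. 612.]
top 0 [181. 440.] [283. 494.]
top 0.0425 [215. 292.] [310. 378.]
scene -0.0425 [219. 370.] [172. 659.]
scene 0 [184. 423.] [139. 716.]
scene 0.0425 [146. 480.] [104. 776.]
```

View pics/d.png

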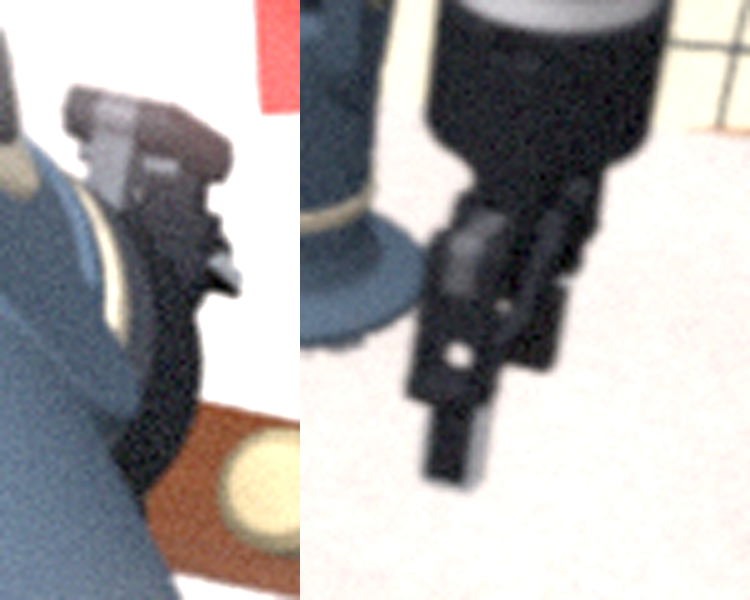

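Request:
drive_tool(
  commands=[
    {"tx": 0, "ty": 0, "tz": -1.5, "ax": 0, "ay": 0, "az": 0, "gripper": 1},
    {"tx": 0, "ty": 0, "tz": -3, "ax": 0, "ay": 0, "az": 0, "gripper": 1},
    {"tx": 0, "ty": 0, "tz": -3, "ax": 0, "ay": 0, "az": 0, "gripper": 1},
    {"tx": 0, "ty": 0, "tz": -1.5, "ax": 0, "ay": 0, "az": 0, "gripper": 1},
    {"tx": 0, "ty": 0, "tz": 0, "ax": 0, "ay": 0, "az": 0, "gripper": 1},
  ],
)

```text
t: 2.7
position: [0.5516, 0.1672, 0.1385]
tool_rot: [-0.551, -0.441, 0.555, -0.441]
contact_force: [0.4, 0.5, 0.7]
opening: 0.0856
```

```bash
python3 - <<'E'
from h import *
b=read_camera("scene")[:,:,::-1]; cv2.imwrite("pics/scene2.png",b)
def crop(im,x,y,w,h,s):
    o=cv2.resize(im[y:y+h,x:x+w],None,fx=s,fy=s,interpolation=cv2.INTER_CUBIC); return np.clip(o*1.6,0,255).astype(np.uint8)
cv2.imwrite("pics/e.png",crop(b,300,140,110,110,5))
p=sense()["position"]; print(p)
c=p[:2]; j=np.array([.976,-.216])
for k in(-.0425,0,.0425):
    P=[*(c+k*j),p[2]+.013]; print(k,((proj("scene",P)[0]-[300,140]+.5)*5-.5).round())
for z in(.084,.12): print(z,((proj("scene",[*c,z])[0]-[300,140]+.5)*5-.5).round())
E
```

```text
[0.55280409 0.16834797 0.14039069]
-0.0425 [303. 208.]
0 [269. 264.]
0.0425 [232. 323.]
0.084 [250. 393.]
0.12 [259. 328.]
```

View pics/e.png

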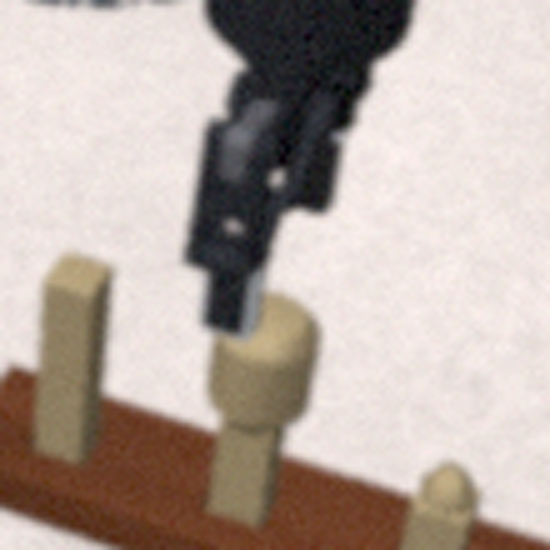

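Request:
drive_tool(
  commands=[
    {"tx": 0, "ty": 0.1, "tz": 0, "ax": 0, "ay": 0, "az": 0, "gripper": 1},
    {"tx": 0, "ty": 0, "tz": 0, "ax": 0, "ay": 0, "az": 0, "gripper": 1},
    {"tx": 0, "ty": 0, "tz": 0, "ax": 0, "ay": 0, "az": 0, "gripper": 1},
  ],
)

```text
t: 3.05
position: [0.5538, 0.1714, 0.1426]
tool_rot: [0.553, 0.441, -0.551, 0.442]
contact_force: [0.7, -1.2, -0.0]
opening: 0.0854
```

```bash
python3 - <<'E'
from h import *
p=[]
for i in range(3):
    p.append(sense()["position"]); b=read_camera("scene")[:,:,::-1]
p.append(sense()["position"])
print(np.array(p).round(4)); cv2.imwrite("pics/scene3.png",b)
# finger tip comparison: dark mask between
cr=cv2.resize(b[140:250,300:410],None,fx=5,fy=5,interpolation=cv2.INTER_CUBIC); cv2.imwrite("pics/e3.png",np.clip(cr*1.6,0,255).astype(np.uint8))
E
```

```text
[[0.5538 0.1714 0.1426]
 [0.5536 0.1713 0.1423]
 [0.5535 0.1713 0.1421]
 [0.5534 0.1712 0.1419]]
```

View pics/e3.png

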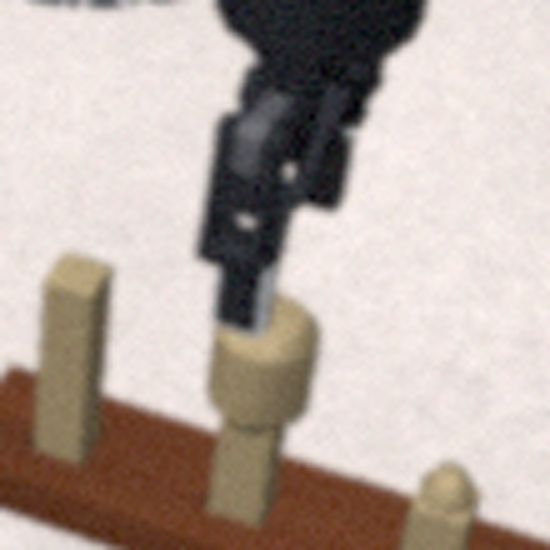

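Request:
drive_tool(
  commands=[
    {"tx": 0, "ty": 0, "tz": -0.5, "ax": 0, "ay": 0, "az": 0, "gripper": 1},
    {"tx": 0, "ty": -0.1, "tz": -1, "ax": 0, "ay": 0, "az": 0, "gripper": 1},
    {"tx": 0, "ty": 0, "tz": -1, "ax": 0, "ay": 0, "az": 0, "gripper": 1},
    {"tx": 0, "ty": 0, "tz": -1, "ax": 0, "ay": 0, "az": 0, "gripper": 1},
    {"tx": 0, "ty": 0, "tz": -1, "ax": 0, "ay": 0, "az": 0, "gripper": 1},
    {"tx": 0, "ty": 0, "tz": -1, "ax": 0, "ay": 0, "az": 0, "gripper": 1},
    {"tx": 0, "ty": 0, "tz": -0.6, "ax": 0, "ay": 0, "az": 0, "gripper": 1},
    {"tx": 0, "ty": 0, "tz": -0.2, "ax": 0, "ay": 0, "az": 0, "gripper": 1},
    {"tx": 0, "ty": 0, "tz": 0, "ax": 0, "ay": 0, "az": 0, "gripper": 1},
    {"tx": 0, "ty": 0, "tz": 0, "ax": 0, "ay": 0, "az": 0, "gripper": 1},
  ],
)

```text
t: 4.2
position: [0.5534, 0.1703, 0.0787]
tool_rot: [0.553, 0.442, -0.552, 0.442]
contact_force: [-0.7, -0.2, -0.2]
opening: 0.0856
```

```bash
python3 - <<'E'
from h import *
b=read_camera("scene")[:,:,::-1]; a=read_camera("top")[:,:,::-1]
print(sense()["position"],sense()["contact_force"])
cr=cv2.resize(b[140:250,300:410],None,fx=5,fy=5,interpolation=cv2.INTER_CUBIC); cr2=cv2.resize(a[100:210,160:210],None,fx=5,fy=5,interpolation=cv2.INTER_CUBIC); cv2.imwrite("pics/e4.png",np.clip(np.hstack([cr,cr2])*1.6,0,255).astype(np.uint8))
E
```

```text
[0.55346573 0.17024901 0.07881943] [ 0.34966689 -0.30108066  1.47234522]
```

View pics/e4.png

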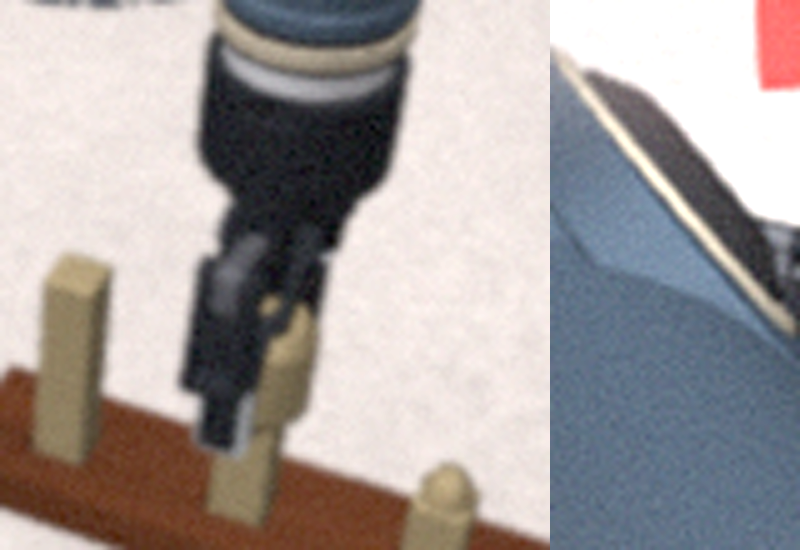

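Request:
drive_tool(
  commands=[
    {"tx": 0, "ty": 0, "tz": 0, "ax": 0, "ay": 0, "az": 0, "gripper": 0.8},
    {"tx": 0, "ty": 0, "tz": 0, "ax": 0, "ay": 0, "az": 0, "gripper": 0.6},
    {"tx": 0, "ty": 0, "tz": 0, "ax": 0, "ay": 0, "az": 0, "gripper": 0.56},
    {"tx": 0, "ty": 0, "tz": 0, "ax": 0, "ay": 0, "az": 0, "gripper": 0.53},
    {"tx": 0, "ty": 0, "tz": 0, "ax": 0, "ay": 0, "az": 0, "gripper": 0.5},
    {"tx": 0, "ty": 0, "tz": 0, "ax": 0, "ay": 0, "az": 0, "gripper": 0.4},
    {"tx": 0, "ty": 0, "tz": 0, "ax": 0, "ay": 0, "az": 0, "gripper": 0.3},
    {"tx": 0, "ty": 0, "tz": 0, "ax": 0, "ay": 0, "az": 0, "gripper": 0.3},
  ],
  newtons=40,
)

```text
t: 5.1
position: [0.553, 0.1703, 0.0786]
tool_rot: [-0.552, -0.442, 0.552, -0.442]
contact_force: [-1.6, 0.1, 4.5]
opening: 0.0425
```

```bash
python3 - <<'E'
from h import *
b=read_camera("scene")[:,:,::-1]; cv2.imwrite("pics/scene5.png",b)
s=sense();print(s["position"],s["contact_force"],s["ft_torque"],s["opening"])
cr=cv2.resize(b[140:250,300:410],None,fx=5,fy=5,interpolation=cv2.INTER_CUBIC);  cv2.imwrite("pics/e5.png",np.clip(cr*1.6,0,255).astype(np.uint8))
E
```

```text
[0.55298863 0.17023448 0.07857243] [-2.43405874 -0.12345388  4.86984669] [-0.08514378  0.57649441 -0.02729043] 0.042594768221748035
```

View pics/e5.png

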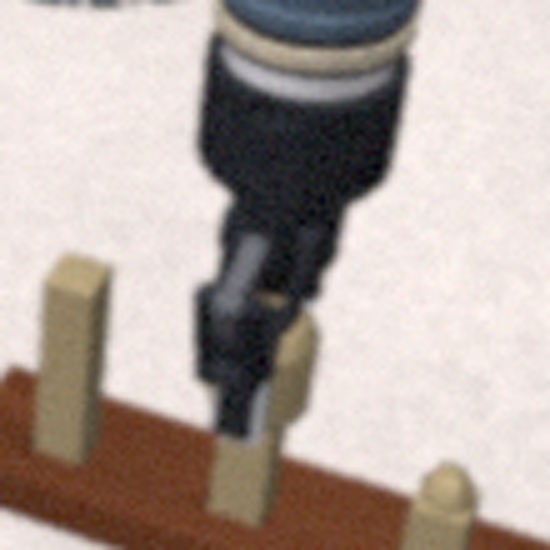

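Request:
drive_tool(
  commands=[
    {"tx": 0, "ty": 0, "tz": 0.2, "ax": 0, "ay": 0, "az": 0, "gripper": 0.3},
    {"tx": 0, "ty": 0, "tz": 0.4, "ax": 0, "ay": 0, "az": 0, "gripper": 0.3},
    {"tx": 0, "ty": 0, "tz": 0.5, "ax": 0, "ay": 0, "az": 0, "gripper": 0.3},
    {"tx": 0, "ty": 0, "tz": 0.6, "ax": 0, "ay": 0, "az": 0, "gripper": 0.3},
    {"tx": 0, "ty": 0, "tz": 0.8, "ax": 0, "ay": 0, "az": 0, "gripper": 0.3},
    {"tx": 0, "ty": 0, "tz": 1, "ax": 0, "ay": 0, "az": 0, "gripper": 0.3},
    {"tx": 0, "ty": 0, "tz": 0.5, "ax": 0, "ay": 0, "az": 0, "gripper": 0.3},
    {"tx": 0, "ty": 0, "tz": 0, "ax": 0, "ay": 0, "az": 0, "gripper": 0.3},
  ],
)

```text
t: 5.95
position: [0.5538, 0.1704, 0.1196]
tool_rot: [0.553, 0.441, -0.551, 0.442]
contact_force: [-0.2, 0.5, -3.1]
opening: 0.043
```

```bash
python3 - <<'E'
from h import *
b=read_camera("scene")[:,:,::-1]; cv2.imwrite("pics/scene6.png",b)
s=sense();print(s["position"],s["contact_force"],s["ft_torque"],s["opening"])
cr=cv2.resize(b[130:250,300:410],None,fx=5,fy=5,interpolation=cv2.INTER_CUBIC);  cv2.imwrite("pics/e6.png",np.clip(cr*1.6,0,255).astype(np.uint8))
E
```

```text
[0.55343427 0.17012183 0.11895106] [ 0.19468538  1.37337809 -4.40395874] [0.01946471 0.00410317 0.00991544] 0.04260325789949682
```

View pics/e6.png

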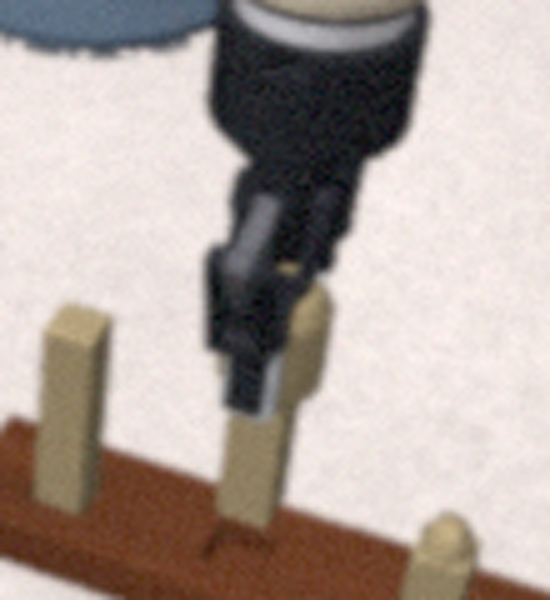

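Request:
drive_tool(
  commands=[
    {"tx": 0, "ty": 0, "tz": 1, "ax": 0, "ay": 0, "az": 0, "gripper": 0.3},
    {"tx": 0, "ty": 0, "tz": 2, "ax": 0, "ay": 0, "az": 0, "gripper": 0.3},
    {"tx": 0, "ty": 0, "tz": 2.5, "ax": 0, "ay": 0, "az": 0, "gripper": 0.3},
    {"tx": 0, "ty": 0, "tz": 2.5, "ax": 0, "ay": 0, "az": 0, "gripper": 0.3},
    {"tx": 0, "ty": 0, "tz": 2, "ax": 0, "ay": 0, "az": 0, "gripper": 0.3},
    {"tx": 0, "ty": 0, "tz": 1, "ax": 0, "ay": 0, "az": 0, "gripper": 0.3},
    {"tx": 0, "ty": 0, "tz": 1, "ax": 0, "ay": 0, "az": 0, "gripper": 0.3},
    {"tx": 0, "ty": -0.5, "tz": 0, "ax": 0, "ay": 0, "az": 0, "gripper": 0.3},
    {"tx": 0.2, "ty": -1, "tz": 0, "ax": 0, "ay": 0, "az": 0, "gripper": 0.3},
    {"tx": 0.3, "ty": -2, "tz": 0, "ax": 0, "ay": 0, "az": 0, "gripper": 0.3},
  ],
)

```text
t: 7.0
position: [0.5573, 0.1353, 0.2372]
tool_rot: [-0.551, -0.443, 0.552, -0.442]
contact_force: [0.5, -0.2, -3.9]
opening: 0.0422
```

Request:
drive_tool(
  commands=[
    {"tx": 0.5, "ty": -3, "tz": 0, "ax": 0, "ay": 0, "az": -2, "gripper": 0.3},
    {"tx": 0.5, "ty": -3, "tz": 0, "ax": 0, "ay": 0, "az": -4, "gripper": 0.3},
    {"tx": 0.5, "ty": -3, "tz": 0, "ax": 0, "ay": 0, "az": -4, "gripper": 0.3},
    {"tx": 0.5, "ty": -3, "tz": 0, "ax": 0, "ay": 0, "az": -4, "gripper": 0.3},
    {"tx": 0.5, "ty": -3, "tz": 0, "ax": 0, "ay": 0, "az": -4, "gripper": 0.3},
    {"tx": 0.5, "ty": -3, "tz": 0, "ax": 0, "ay": 0, "az": -4, "gripper": 0.3},
    {"tx": 0.5, "ty": -3, "tz": 0, "ax": 0, "ay": 0, "az": -4, "gripper": 0.3},
    {"tx": 0.5, "ty": -3, "tz": 0, "ax": 0, "ay": 0, "az": -4, "gripper": 0.3},
    {"tx": 0.5, "ty": -3, "tz": 0, "ax": 0, "ay": 0, "az": -4, "gripper": 0.3},
    {"tx": 0.5, "ty": -3, "tz": 0, "ax": 0, "ay": 0, "az": -4, "gripper": 0.3},
  ],
)

```text
t: 8.0
position: [0.6084, -0.1674, 0.2382]
tool_rot: [-0.667, -0.236, 0.667, -0.236]
contact_force: [0.0, -0.1, -3.9]
opening: 0.0428
```

```bash
python3 - <<'E'
from h import *
b=read_camera("scene")[:,:,::-1]; cv2.imwrite("pics/scene7.png",b)
a=read_camera("top")[:,:,::-1]; cv2.imwrite("pics/top7.png",a)
s=sense();print(s["position"],s["contact_force"],s["opening"],s["joint_pos"].round(2))
E
```

```text
[ 0.6081296  -0.17312746  0.23778252] [-0.05680189 -0.22659654 -3.51452937] 0.04241288872182049 [ 0.44  0.41 -0.32  1.62  0.15  1.13 -0.81]
```

View pics/scene7.png

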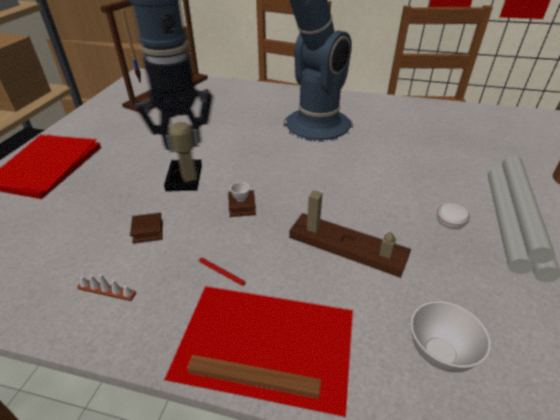

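View pics/top7.png

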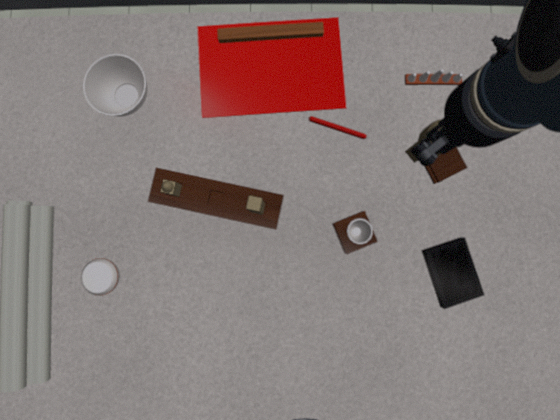

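Request:
drive_tool(
  commands=[
    {"tx": 0.4, "ty": -2.5, "tz": 0, "ax": 0, "ay": 0, "az": 0, "gripper": 0.3},
    {"tx": 0.4, "ty": -2.5, "tz": 0, "ax": 0, "ay": 0, "az": 0, "gripper": 0.3},
    {"tx": 0.4, "ty": -2.5, "tz": 0, "ax": 0, "ay": 0, "az": 0, "gripper": 0.3},
    {"tx": 0.3, "ty": -2, "tz": 0, "ax": 0, "ay": 0, "az": 0, "gripper": 0.3},
    {"tx": 0.1, "ty": -1, "tz": 0, "ax": 0, "ay": 0, "az": 0, "gripper": 0.3},
    {"tx": 0, "ty": -0.5, "tz": 0, "ax": 0, "ay": 0, "az": 0, "gripper": 0.3},
    {"tx": 0, "ty": 0, "tz": 0, "ax": 0, "ay": 0, "az": 0, "gripper": 0.3},
    {"tx": 0, "ty": 0, "tz": 0, "ax": 0, "ay": 0, "az": 0, "gripper": 0.3},
    {"tx": 0, "ty": 0, "tz": 0, "ax": 0, "ay": 0, "az": 0, "gripper": 0.3},
  ],
)

```text
t: 9.0
position: [0.6244, -0.2733, 0.2386]
tool_rot: [0.666, 0.239, -0.665, 0.238]
contact_force: [-0.7, 0.9, -3.5]
opening: 0.0425
```

```bash
python3 - <<'E'
from h import *
b=read_camera("scene")[:,:,::-1]; cv2.imwrite("pics/scene8.png",b)
s=sense();p=s["position"];print(p,s["contact_force"],s["ft_torque"],s["opening"])
cr=cv2.resize(b[60:245,70:220],None,fx=4,fy=4,interpolation=cv2.INTER_CUBIC);  cv2.imwrite("pics/e8.png",np.clip(cr*1.6,0,255).astype(np.uint8)[:600])
f=p[2]-.0687
for z in(0,.074,.11,.12): print(z,((proj("scene",[p[0],p[1],f+z])[0]-[70,60]+.5)*4-.5).round(1))
E
```

```text
[ 0.62436756 -0.27347719  0.23858219] [-0.08157371 -0.64022286 -3.6015842 ] [-0.0046673   0.01498184  0.00652095] 0.042654659722027505
0 [265.3 455.2]
0.074 [229.3 329.8]
0.11 [209.9 263. ]
0.12 [204.3 243.6]
```

View pics/e8.png

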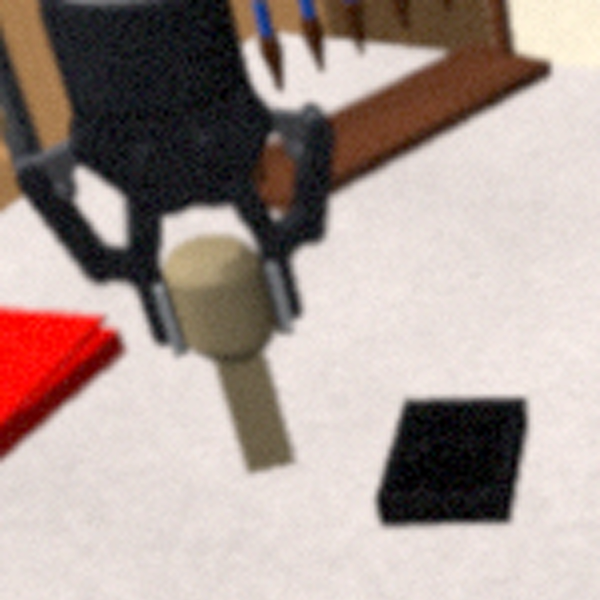

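Request:
drive_tool(
  commands=[
    {"tx": 0, "ty": -0.3, "tz": -0.5, "ax": 0, "ay": 0, "az": -2, "gripper": 0.3},
    {"tx": 0, "ty": -0.5, "tz": -1, "ax": 0, "ay": 0, "az": -4, "gripper": 0.3},
    {"tx": -0.2, "ty": -0.5, "tz": -2, "ax": 0, "ay": 0, "az": -4, "gripper": 0.3},
    {"tx": 0, "ty": 0, "tz": -2, "ax": 0, "ay": 0, "az": -2, "gripper": 0.3},
    {"tx": 0, "ty": 0, "tz": -2, "ax": 0, "ay": 0, "az": 0, "gripper": 0.3},
    {"tx": 0, "ty": 0, "tz": -2, "ax": 0, "ay": 0, "az": 0, "gripper": 0.3},
    {"tx": 0, "ty": 0, "tz": -1, "ax": 0, "ay": 0, "az": 0, "gripper": 0.3},
    {"tx": 0, "ty": 0, "tz": -0.5, "ax": 0, "ay": 0, "az": 0, "gripper": 0.3},
    {"tx": 0, "ty": 0, "tz": 0, "ax": 0, "ay": 0, "az": 0, "gripper": 0.3},
    {"tx": 0, "ty": 0, "tz": 0, "ax": 0, "ay": 0, "az": 0, "gripper": 0.3},
  ],
)

```text
t: 10.05
position: [0.6228, -0.2882, 0.1294]
tool_rot: [0.688, 0.166, -0.687, 0.167]
contact_force: [0.3, -0.5, -3.1]
opening: 0.0426
```

```bash
python3 - <<'E'
from h import *
b=read_camera("scene")[:,:,::-1]; cv2.imwrite("pics/scene9.png",b)
a=read_camera("top")[:,:,::-1]; cv2.imwrite("pics/top9.png",a)
s=sense();p=s["position"];print(p,s["contact_force"],s["ft_torque"],s["opening"])
def crop(im,x,y,w,h,s):
    o=cv2.resize(im[y:y+h,x:x+w],None,fx=s,fy=s,interpolation=cv2.INTER_CUBIC); return np.clip(o*1.6,0,255).astype(np.uint8)
cv2.imwrite("pics/e9.png",np.hstack([crop(b,105,150,80,110,5),crop(a,400,110,80,110,5)]))
f=p[2]-.0687
for n,o in(("scene",[105,150]),("top",[400,110])):
  for z in(0,.074,.11,.12): print(n,z,((proj(n,[p[0],p[1],f+z])[0]-o+.5)*5-.5).round(1))
E
```

```text
[ 0.62286254 -0.28816042  0.12958258] [ 0.90412558 -0.13630654 -3.04805148] [ 0.00116163  0.01763235 -0.0550769 ] 0.04272798731216955
scene 0 [185.8 311.6]
scene 0.074 [146.7 179.6]
scene 0.11 [126.  109.9]
scene 0.12 [120.   89.8]
top 0 [266.  235.9]
top 0.074 [361.9 192.7]
top 0.11 [416.6 168. ]
top 0.12 [432.9 160.6]
```

View pics/e9.png

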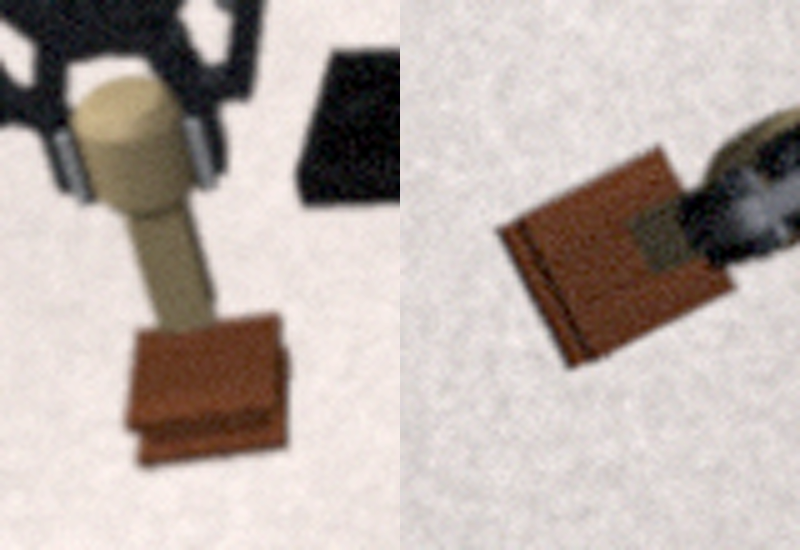

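```bash
python3 - <<'E'
from h import *
p=np.array([.6229,-.2882]); th=np.radians(27.4); u=np.array([np.cos(th),np.sin(th)]); v=np.array([-u[1],u[0]])
O={"scene":np.array([105,150]),"top":np.array([400,110])}
def pr(n,xy,z): return ((proj(n,[*xy,z])[0]-O[n]+.5)*5-.5).round(1)
for n in O:
  print(n,"foot edges now", [pr(n,p+.012*(a*u+b*v),.061).tolist() for a,b in((1,1),(1,-1),(-1,-1),(-1,1))])
  for c in ((.622,-.287),(.6229,-.2882),(.624,-.285)):
    print(n,"stand",c,[pr(n,np.array(c)+.033*(a*u+b*v),.03).tolist() for a,b in((1,1),(1,-1),(-1,-1),(-1,1))])
E
```

```text
scene foot edges now [[212.6, 324.6], [156.5, 332.4], [159.0, 298.5], [214.0, 291.0]]
scene stand (0.622, -0.287) [[277.8, 398.6], [124.7, 421.2], [133.1, 326.5], [278.2, 306.4]]
scene stand (0.6229, -0.2882) [[274.4, 399.5], [121.1, 422.0], [129.8, 327.3], [275.0, 307.1]]
scene stand (0.624, -0.285) [[279.7, 402.3], [126.3, 424.9], [134.7, 329.9], [280.0, 309.7]]
top foot edges now [[224.1, 222.6], [277.3, 194.0], [308.3, 248.8], [255.0, 277.7]]
top stand (0.622, -0.287) [[117.2, 219.1], [258.1, 143.7], [339.6, 288.1], [198.6, 364.8]]
top stand (0.6229, -0.2882) [[120.0, 216.8], [260.9, 141.5], [342.4, 285.9], [201.4, 362.6]]
top stand (0.624, -0.285) [[112.0, 214.1], [253.0, 138.8], [334.4, 283.2], [193.4, 359.9]]
```

```bash
python3 - <<'E'
import cv2,numpy as np
b=cv2.imread("pics/scene9.png");a=cv2.imread("pics/top9.png")
def crop(im,x,y,w,h,s):
    o=cv2.resize(im[y:y+h,x:x+w],None,fx=s,fy=s,interpolation=cv2.INTER_CUBIC); return np.clip(o*2.2,0,255).astype(np.uint8)
cv2.imwrite("pics/f9.png",np.hstack([crop(b,125,195,40,50,10),crop(a,418,135,40,50,10)]))
E
```

```text
(no output)
```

View pics/f9.png

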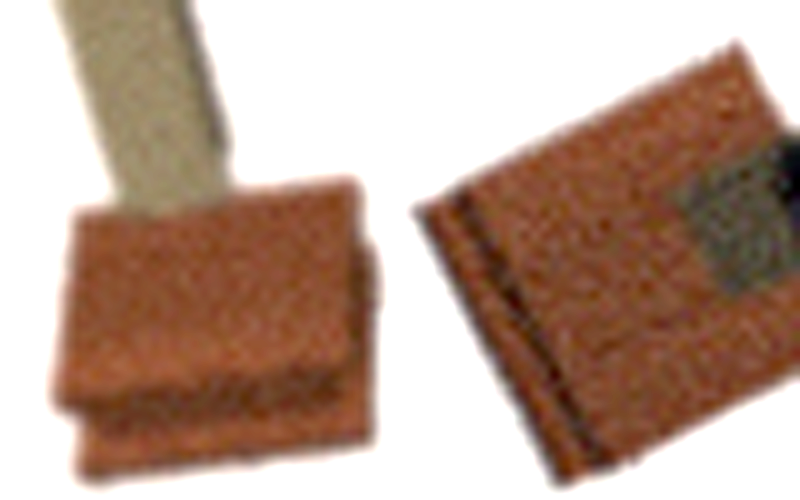

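Request:
drive_tool(
  commands=[
    {"tx": 0, "ty": 0.1, "tz": -0.4, "ax": 0, "ay": 0, "az": 0, "gripper": 0.3},
    {"tx": 0, "ty": 0, "tz": -0.6, "ax": 0, "ay": 0, "az": 0, "gripper": 0.3},
    {"tx": 0, "ty": 0, "tz": -0.6, "ax": 0, "ay": 0, "az": 0, "gripper": 0.3},
    {"tx": 0, "ty": 0, "tz": -0.5, "ax": 0, "ay": 0, "az": 0, "gripper": 0.3},
    {"tx": 0, "ty": 0, "tz": -0.4, "ax": 0, "ay": 0, "az": 0, "gripper": 0.3},
    {"tx": 0, "ty": 0, "tz": -0.2, "ax": 0, "ay": 0, "az": 0, "gripper": 0.3},
    {"tx": 0, "ty": 0, "tz": 0, "ax": 0, "ay": 0, "az": 0, "gripper": 0.3},
    {"tx": 0, "ty": 0, "tz": 0, "ax": 0, "ay": 0, "az": 0, "gripper": 0.3},
    {"tx": 0, "ty": 0, "tz": 0, "ax": 0, "ay": 0, "az": 0, "gripper": 0.3},
  ],
)

```text
t: 11.05
position: [0.6223, -0.287, 0.1017]
tool_rot: [0.687, 0.167, -0.687, 0.167]
contact_force: [-0.3, 0.7, -4.5]
opening: 0.0422
```

```bash
python3 - <<'E'
from h import *
b=read_camera("scene")[:,:,::-1]; cv2.imwrite("pics/scene10.png",b)
a=read_camera("top")[:,:,::-1]; cv2.imwrite("pics/top10.png",a)
s=sense();p=s["position"];print(p,s["contact_force"],s["ft_torque"],s["opening"])
def crop(im,x,y,w,h,s):
    o=cv2.resize(im[y:y+h,x:x+w],None,fx=s,fy=s,interpolation=cv2.INTER_CUBIC); return np.clip(o*2,0,255).astype(np.uint8)
cv2.imwrite("pics/f10.png",np.hstack([crop(b,115,165,50,75,8),crop(a,415,130,50,75,8)]))
E
```

```text
[ 0.62227918 -0.28700008  0.10161993] [-0.49321325 -0.59205133 -2.92031481] [-0.02975174 -0.04455102 -0.01414031] 0.04254166303483065
```

View pics/f10.png

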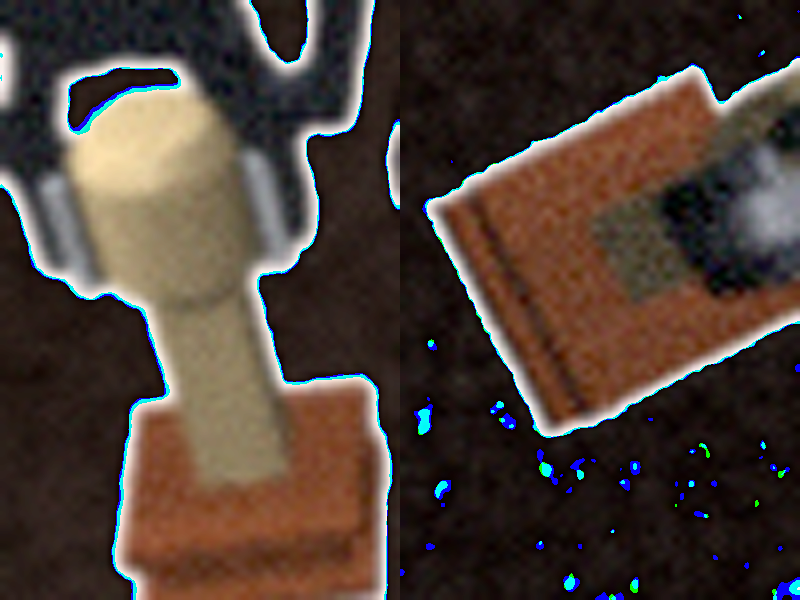

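Request:
drive_tool(
  commands=[
    {"tx": 0, "ty": 0, "tz": -0.1, "ax": 0, "ay": 0, "az": 0, "gripper": 0.3},
    {"tx": 0, "ty": 0, "tz": -0.1, "ax": 0, "ay": 0, "az": 0, "gripper": 0.3},
    {"tx": 0, "ty": 0, "tz": -0.05, "ax": 0, "ay": 0, "az": 0, "gripper": 0.3},
    {"tx": 0, "ty": 0, "tz": 0, "ax": 0, "ay": 0, "az": 0, "gripper": 0.3},
    {"tx": 0, "ty": 0, "tz": 0, "ax": 0, "ay": 0, "az": 0, "gripper": 0.3},
  ],
)

```text
t: 11.65
position: [0.6221, -0.2869, 0.0988]
tool_rot: [-0.687, -0.167, 0.687, -0.167]
contact_force: [-1.3, -0.5, -3.4]
opening: 0.043
```

Request:
drive_tool(
  commands=[
    {"tx": 0, "ty": 0, "tz": -0.05, "ax": 0, "ay": 0, "az": 0, "gripper": 0.3},
    {"tx": 0, "ty": 0, "tz": -0.05, "ax": 0, "ay": 0, "az": 0, "gripper": 0.3},
    {"tx": 0, "ty": 0, "tz": 0, "ax": 0, "ay": 0, "az": 0, "gripper": 0.3},
    {"tx": 0, "ty": 0, "tz": 0, "ax": 0, "ay": 0, "az": 0, "gripper": 0.3},
  ],
)

```text
t: 12.05
position: [0.6224, -0.2868, 0.0987]
tool_rot: [0.687, 0.167, -0.687, 0.167]
contact_force: [-2.1, 1.1, 3.4]
opening: 0.0424
```

Request:
drive_tool(
  commands=[
    {"tx": 0, "ty": 0, "tz": -0.05, "ax": 0, "ay": 0, "az": 0, "gripper": 0.3},
    {"tx": 0, "ty": 0, "tz": -0.05, "ax": 0, "ay": 0, "az": 0, "gripper": 0.3},
    {"tx": 0, "ty": 0, "tz": 0, "ax": 0, "ay": 0, "az": 0, "gripper": 0.3},
    {"tx": 0, "ty": 0, "tz": 0, "ax": 0, "ay": 0, "az": 0, "gripper": 0.3},
  ],
)

```text
t: 12.45
position: [0.6226, -0.2868, 0.0986]
tool_rot: [0.687, 0.167, -0.687, 0.167]
contact_force: [-4.1, 2.7, 8.7]
opening: 0.0424
```

Request:
drive_tool(
  commands=[
    {"tx": 0, "ty": 0, "tz": 0.05, "ax": 0, "ay": 0, "az": 0, "gripper": 0.3},
    {"tx": 0, "ty": 0, "tz": 0.05, "ax": 0, "ay": 0, "az": 0, "gripper": 0.3},
    {"tx": 0, "ty": 0, "tz": 0, "ax": 0, "ay": 0, "az": 0, "gripper": 0.4},
    {"tx": 0, "ty": 0, "tz": 0, "ax": 0, "ay": 0, "az": 0, "gripper": 0.45},
    {"tx": 0, "ty": 0, "tz": 0, "ax": 0, "ay": 0, "az": 0, "gripper": 0.48},
    {"tx": 0, "ty": 0, "tz": 0, "ax": 0, "ay": 0, "az": 0, "gripper": 0.48},
  ],
  newtons=20,
)

```text
t: 13.05
position: [0.6224, -0.2868, 0.0986]
tool_rot: [0.687, 0.167, -0.687, 0.167]
contact_force: [-1.3, 2.2, 6.1]
opening: 0.0425
```

```bash
python3 - <<'E'
from h import *
b=read_camera("scene")[:,:,::-1]; cv2.imwrite("pics/scene11.png",b)
s=sense();p=s["position"];print(p,s["contact_force"],s["ft_torque"],s["opening"])
o=cv2.resize(b[150:255,105:185],None,fx=5,fy=5,interpolation=cv2.INTER_CUBIC); cv2.imwrite("pics/e11.png",np.clip(o*1.5,0,255).astype(np.uint8))
for z in (.03,.104,.14,.15): print(z,((proj("scene",[p[0],p[1],z])[0]-[105,150]+.5)*5-.5).round(1))
E
```

```text
[ 0.62245829 -0.28684324  0.09862159] [-2.26734166  1.74583439  6.67560056] [ 0.32953292  0.64681372 -0.00595612] 0.04263474639491414
0.03 [203.9 362.5]
0.104 [166.8 236.4]
0.14 [147.2 169.9]
0.15 [141.5 150.7]
```

View pics/e11.png

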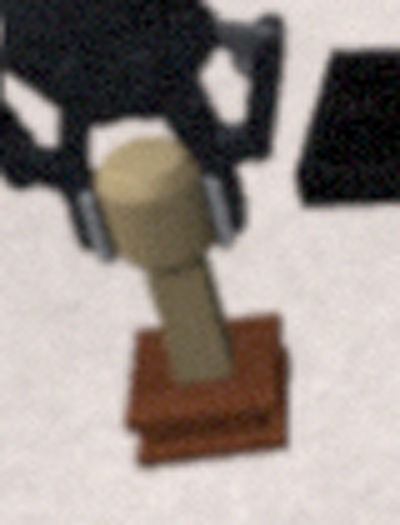

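Request:
drive_tool(
  commands=[
    {"tx": 0, "ty": 0, "tz": 0.05, "ax": 0, "ay": 0, "az": 0, "gripper": 0.48},
    {"tx": 0, "ty": 0, "tz": 0.05, "ax": 0, "ay": 0, "az": 0, "gripper": 0.48},
    {"tx": 0, "ty": 0, "tz": 0, "ax": 0, "ay": 0, "az": 0, "gripper": 0.48},
    {"tx": 0, "ty": 0, "tz": 0, "ax": 0, "ay": 0, "az": 0, "gripper": 0.48},
  ],
)

```text
t: 13.5
position: [0.6222, -0.287, 0.0987]
tool_rot: [0.687, 0.167, -0.687, 0.167]
contact_force: [-0.6, 0.6, 1.1]
opening: 0.0426
```

Request:
drive_tool(
  commands=[
    {"tx": 0, "ty": 0, "tz": 0, "ax": 0, "ay": 0, "az": 0, "gripper": 0.49},
    {"tx": 0, "ty": 0, "tz": 0, "ax": 0, "ay": 0, "az": 0, "gripper": 0.5},
    {"tx": 0, "ty": 0, "tz": 0, "ax": 0, "ay": 0, "az": 0, "gripper": 0.505},
    {"tx": 0, "ty": 0, "tz": 0, "ax": 0, "ay": 0, "az": 0, "gripper": 0.51},
    {"tx": 0, "ty": 0, "tz": 0, "ax": 0, "ay": 0, "az": 0, "gripper": 0.515},
    {"tx": 0, "ty": 0, "tz": 0, "ax": 0, "ay": 0, "az": 0, "gripper": 0.52},
    {"tx": 0, "ty": 0, "tz": 0, "ax": 0, "ay": 0, "az": 0, "gripper": 0.525},
    {"tx": 0, "ty": 0, "tz": 0, "ax": 0, "ay": 0, "az": 0, "gripper": 0.53},
    {"tx": 0, "ty": 0, "tz": 0, "ax": 0, "ay": 0, "az": 0, "gripper": 0.54},
    {"tx": 0, "ty": 0, "tz": 0, "ax": 0, "ay": 0, "az": 0, "gripper": 0.55},
  ],
)

```text
t: 14.5
position: [0.6221, -0.287, 0.0989]
tool_rot: [0.687, 0.167, -0.687, 0.167]
contact_force: [0.9, -0.0, 0.8]
opening: 0.0468
```

```bash
python3 - <<'E'
from h import *
b=read_camera("scene")[:,:,::-1]; cv2.imwrite("pics/scene12.png",b)
s=sense();p=s["position"];print(p,s["contact_force"],s["ft_torque"],s["opening"])
o=cv2.resize(b[150:255,105:185],None,fx=5,fy=5,interpolation=cv2.INTER_CUBIC); cv2.imwrite("pics/e12.png",np.clip(o*1.5,0,255).astype(np.uint8))
E
```

```text
[ 0.62215622 -0.28696856  0.09889048] [0.51800361 0.7466704  0.27663044] [-0.01396774 -0.08421805 -0.00604746] 0.0466247998615313
```

View pics/e12.png

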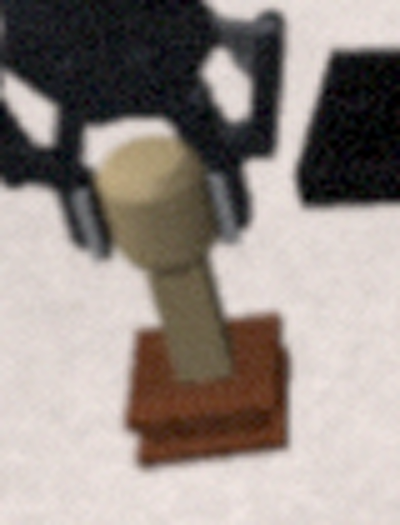

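Released, seal unmoved. Open further, slowly, then straight up.

Request:
drive_tool(
  commands=[
    {"tx": 0, "ty": 0, "tz": 0, "ax": 0, "ay": 0, "az": 0, "gripper": 0.58},
    {"tx": 0, "ty": 0, "tz": 0, "ax": 0, "ay": 0, "az": 0, "gripper": 0.62},
    {"tx": 0, "ty": 0, "tz": 0, "ax": 0, "ay": 0, "az": 0, "gripper": 0.68},
    {"tx": 0, "ty": 0, "tz": 0, "ax": 0, "ay": 0, "az": 0, "gripper": 0.75},
    {"tx": 0, "ty": 0, "tz": 0, "ax": 0, "ay": 0, "az": 0, "gripper": 0.82},
    {"tx": 0, "ty": 0, "tz": 0, "ax": 0, "ay": 0, "az": 0, "gripper": 0.9},
    {"tx": 0, "ty": 0, "tz": 0, "ax": 0, "ay": 0, "az": 0, "gripper": 1},
    {"tx": 0, "ty": 0, "tz": 0, "ax": 0, "ay": 0, "az": 0, "gripper": 1},
    {"tx": 0, "ty": 0, "tz": 0, "ax": 0, "ay": 0, "az": 0, "gripper": 1},
  ],
)

```text
t: 15.45
position: [0.6221, -0.287, 0.0988]
tool_rot: [0.687, 0.167, -0.687, 0.167]
contact_force: [0.1, 0.6, 0.5]
opening: 0.0855
```

Request:
drive_tool(
  commands=[
    {"tx": 0, "ty": 0, "tz": 0.5, "ax": 0, "ay": 0, "az": 0, "gripper": 1},
    {"tx": 0, "ty": 0, "tz": 1, "ax": 0, "ay": 0, "az": 0, "gripper": 1},
    {"tx": 0, "ty": 0, "tz": 1.5, "ax": 0, "ay": 0, "az": 0, "gripper": 1},
    {"tx": 0, "ty": 0, "tz": 2, "ax": 0, "ay": 0, "az": 0, "gripper": 1},
    {"tx": 0, "ty": 0, "tz": 2, "ax": 0, "ay": 0, "az": 0, "gripper": 1},
    {"tx": 0, "ty": 0, "tz": 2, "ax": 0, "ay": 0, "az": 0, "gripper": 1},
    {"tx": 0, "ty": 0, "tz": 2, "ax": 0, "ay": 0, "az": 0, "gripper": 1},
    {"tx": 0, "ty": 0, "tz": 2, "ax": 0, "ay": 0, "az": 0, "gripper": 1},
    {"tx": 0, "ty": 0, "tz": 1, "ax": 0, "ay": 0, "az": 0, "gripper": 1},
    {"tx": 0, "ty": 0, "tz": 0.5, "ax": 0, "ay": 0, "az": 0, "gripper": 1},
  ],
)

```text
t: 16.45
position: [0.6227, -0.2871, 0.2461]
tool_rot: [0.688, 0.166, -0.686, 0.168]
contact_force: [1.0, -1.0, -0.2]
opening: 0.0852
```

Request:
drive_tool(
  commands=[
    {"tx": -1, "ty": -1, "tz": 0, "ax": 0, "ay": 0, "az": 0, "gripper": 1},
    {"tx": -2, "ty": -2, "tz": 0, "ax": 0, "ay": 0, "az": 0, "gripper": 1},
    {"tx": -2, "ty": -3, "tz": 0, "ax": 0, "ay": 0, "az": 0, "gripper": 1},
    {"tx": -2, "ty": -3, "tz": 0, "ax": 0, "ay": 0, "az": 0, "gripper": 1},
    {"tx": -2, "ty": -3, "tz": 0, "ax": 0, "ay": 0, "az": 0, "gripper": 1},
    {"tx": -1, "ty": -2, "tz": 0, "ax": 0, "ay": 0, "az": 0, "gripper": 1},
    {"tx": 0, "ty": -1, "tz": 0, "ax": 0, "ay": 0, "az": 0, "gripper": 1},
  ],
)

```text
t: 17.15
position: [0.518, -0.4408, 0.2426]
tool_rot: [-0.686, -0.165, 0.689, -0.165]
contact_force: [-0.2, 0.0, -0.2]
opening: 0.0855
```

```bash
python3 - <<'E'
from h import *
b=read_camera("scene")[:,:,::-1]; cv2.imwrite("pics/scene13.png",b)
a=read_camera("top")[:,:,::-1]; cv2.imwrite("pics/top13.png",a)
s=sense();print(s["t"],s["position"],s["contact_force"])
def crop(im,x,y,w,h,s): return np.clip(cv2.resize(im[y:y+h,x:x+w],None,fx=s,fy=s,interpolation=cv2.INTER_CUBIC)*1.5,0,255).astype(np.uint8)
cv2.imwrite("pics/e13.png",np.hstack([crop(b,105,150,80,110,5),crop(a,405,90,80,110,5)]))
E
```

```text
17.25 [ 0.52089696 -0.43852337  0.24272188] [ 0.87735915 -0.16635247  0.65302378]
```

View pics/e13.png

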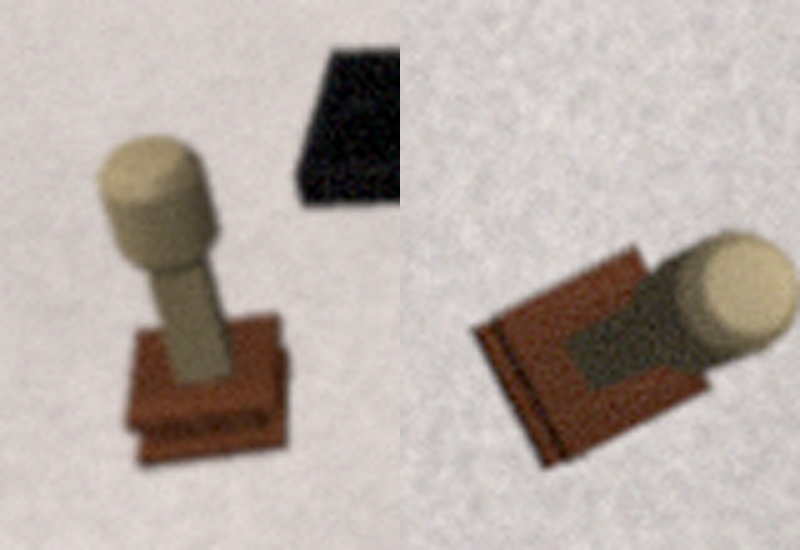

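View pics/scene13.png

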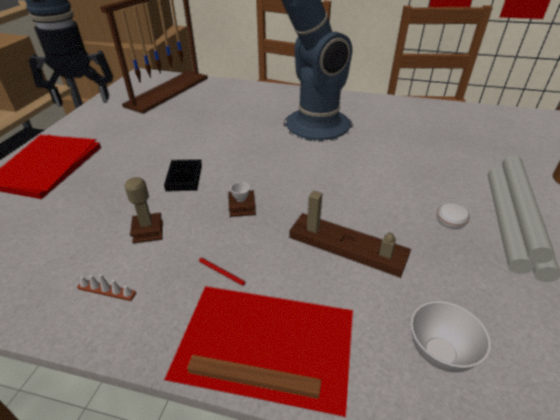

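Request:
drive_tool(
  commands=[
    {"tx": 0, "ty": 0, "tz": 0, "ax": 0, "ay": 0, "az": 0, "gripper": 1},
    {"tx": 0, "ty": 0, "tz": 0, "ax": 0, "ay": 0, "az": 0, "gripper": 1},
    {"tx": 0, "ty": 0, "tz": 0, "ax": 0, "ay": 0, "az": 0, "gripper": 1},
    {"tx": 0, "ty": 0, "tz": 0, "ax": 0, "ay": 0, "az": 0, "gripper": 1},
    {"tx": 0, "ty": 0, "tz": 0, "ax": 0, "ay": 0, "az": 0, "gripper": 1},
    {"tx": 0, "ty": 0, "tz": 0, "ax": 0, "ay": 0, "az": 0, "gripper": 1},
    {"tx": 0, "ty": 0, "tz": 0, "ax": 0, "ay": 0, "az": 0, "gripper": 1},
    {"tx": 0, "ty": 0, "tz": 0, "ax": 0, "ay": 0, "az": 0, "gripper": 1},
    {"tx": 0, "ty": 0, "tz": 0, "ax": 0, "ay": 0, "az": 0, "gripper": 1},
    {"tx": 0, "ty": 0, "tz": 0, "ax": 0, "ay": 0, "az": 0, "gripper": 1},
  ],
)

```text
t: 18.25
position: [0.5221, -0.4369, 0.2438]
tool_rot: [0.687, 0.167, -0.687, 0.167]
contact_force: [0.2, -0.5, -1.0]
opening: 0.0855
```

Request:
drive_tool(
  commands=[
    {"tx": 0, "ty": 0, "tz": 0, "ax": 0, "ay": 0, "az": 0, "gripper": 1},
    {"tx": 0, "ty": 0, "tz": 0, "ax": 0, "ay": 0, "az": 0, "gripper": 1},
    {"tx": 0, "ty": 0, "tz": 0, "ax": 0, "ay": 0, "az": 0, "gripper": 1},
    {"tx": 0, "ty": 0, "tz": 0, "ax": 0, "ay": 0, "az": 0, "gripper": 1},
    {"tx": 0, "ty": 0, "tz": 0, "ax": 0, "ay": 0, "az": 0, "gripper": 1},
    {"tx": 0, "ty": 0, "tz": 0, "ax": 0, "ay": 0, "az": 0, "gripper": 1},
    {"tx": 0, "ty": 0, "tz": 0, "ax": 0, "ay": 0, "az": 0, "gripper": 1},
    {"tx": 0, "ty": 0, "tz": 0, "ax": 0, "ay": 0, "az": 0, "gripper": 1},
    {"tx": 0, "ty": 0, "tz": 0, "ax": 0, "ay": 0, "az": 0, "gripper": 1},
    {"tx": 0, "ty": 0, "tz": 0, "ax": 0, "ay": 0, "az": 0, "gripper": 1},
  ],
)

```text
t: 19.25
position: [0.5221, -0.4369, 0.2438]
tool_rot: [0.687, 0.167, -0.687, 0.167]
contact_force: [0.2, -0.1, -1.7]
opening: 0.0855
```

Request:
drive_tool(
  commands=[
    {"tx": 0, "ty": 0, "tz": 0, "ax": 0, "ay": 0, "az": 0, "gripper": 1},
    {"tx": 0, "ty": 0, "tz": 0, "ax": 0, "ay": 0, "az": 0, "gripper": 1},
    {"tx": 0, "ty": 0, "tz": 0, "ax": 0, "ay": 0, "az": 0, "gripper": 1},
  ],
)

```text
t: 19.55
position: [0.5221, -0.4369, 0.2438]
tool_rot: [0.687, 0.167, -0.687, 0.167]
contact_force: [-0.4, -0.4, -0.7]
opening: 0.0856
```

```bash
python3 - <<'E'
from h import *
b=read_camera("scene")[:,:,::-1]; cv2.imwrite("pics/scene14.png",b)
a=read_camera("top")[:,:,::-1]; cv2.imwrite("pics/top14.png",a)
for n,im,(x0,x1,y0,y1) in (("scene",b,(105,185,150,260)),("top",a,(405,500,90,200))):
    o=cv2.imread(f"pics/{n}13.png")
    f=lambda i:cv2.cvtColor(i[y0:y1,x0:x1],cv2.COLOR_BGR2GRAY).astype(np.float32)
    d=np.abs(f(o)-f(im)); print(n,"diff max/mean",d.max(),d.mean(),cv2.phaseCorrelate(f(o),f(im)))
print(sense()["t"])
E
```

```text
scene diff max/mean 17.0 1.7578409 ((-0.056622969405133006, -0.03101766058061628), 1.0158887541294097)
top diff max/mean 17.0 2.4417224 ((-0.017618765400563063, 0.013739468067363703), 1.0504588993059265)
19.65
```

View pics/top14.png

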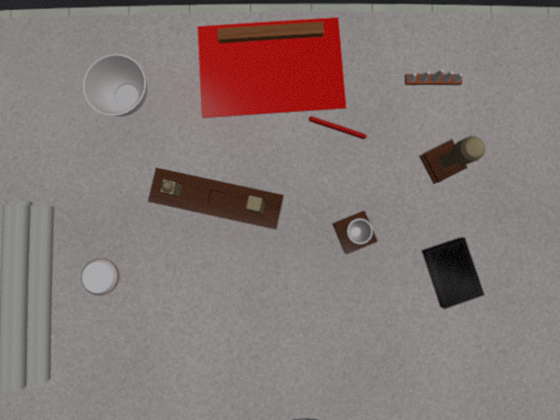

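The seal is upright on the stand with its head at (473,148). The other two seals are still in the holder at (170,187) and (255,204), and nothing has moved.

```bash
python3 -c "
from station import *
print(hand_in())"
```

```text
the job is handed in; nothing more can be done
None
```

The big-headed seal now stands upright in the middle of the empty square stand. The other two seals are still in the holder. I handed the job in at about 19.7 s.

I gripped the seal by its head, lifted it straight up and carried it over to the stand. I lowered it until the wrist force showed contact, at a tool height of about 0.0987 m. I then eased the downward push to about 1 N, opened the jaws slowly and backed off.

- **Stillness:** pictures from both cameras 2.3 s apart, after backing off, show no movement of the seal (less than 0.1 pixel).
- **Centring:** in the top view the foot is about 22 mm from one stand edge, where exact centring would be 21 mm. I estimate it is centred to within about 2 mm.
- **Disagreement:** the two cameras differed by about 4 mm on the stand's centre. I settled this by comparing the foot with the stand in each picture separately.
- **Forces:** the largest wrist force any reading showed was about 10 N.

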